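Set out an etching dish and open the etchant bottle

ROBOT

A 6-joint arm with a two-finger parallel gripper is mounted at the origin on the work surface. World frame = base frame: x ahead of the robot, y to its left, z up, the work surface at z = 0. Lengths are in m, angles in rad, forces in N, time in s.
With the tool pointing down it reaches from about 0.275 to 0.725 m from the base axis. Payload 5.6 kg.
Tool frame: the origin (TCP) lies on the mounting face of the last link; the fingertips stand 173 mm ahead of it and the grasp point (between the pads) lies 155 mm ahead of it (finger_overhang is the distance from the TCP to the fingertips, in m); z points along the fingers, y is the line along which they close (so a half turn about z gives the same grasp; the last joint's range is limited). The gripper opens to 85 mm and grips with 20 to 120 N. Pads are 22 mm wide; open, the fingers measure 114 mm over their backs; the gripper's body (76 mm by 85 mm) begins 54 mm behind the grasp point. The pads swing forward as they close: fully open they stand 13 mm farther back than shut.
Start: joints at [-0.847, 0.255, 0.108, 0, -1.424, -0.285], TCP at [0.234, -0.498, 0.405] pointing down, gripper open.
Joint ranges: [-2.95, 2.95], [-1.21, 1.97], [-1.09, 1.5], [-2.87, 1.71], [-2.94, -0.07], [-3.05, 3.05]. Speed limits (rad/s): [2.57, 2.57, 3.14, 3.14, 3.14, 3.14].

INTERFACE

Orientations are given as a rotation vector (axis times angle).
In Python, from workcell import read_state, capture, hand_in, finger_overhang gives the robot as it stands.
- The arm moves only by the shell command python3 -m handwheel 'ROWS' [FORCE]. ROWS is a JSON object of lists of equal length, an entry for each row: "slide": the shift along the tool's x, y, z in m, a list of three; "delta_rot": the turn, a rotation vector about the tool's x, y, z in degrees, a list of three; "fingers": the finger opening in m, from 0 to 0.0854. A call has 1 to 12 rows; each row shifts and turns the commanded pose from where the row before left it, along the tool's axes as they then stand; what a row does not reach is not made up. A row lasts 1/12 s, in which the tool goes at most 41.7 mm and 7.16 degrees, less where a joint would pass 70% of its speed; a pose out of reach is approached as far as the arm can. A call is refused whole if a number of a shift passes 0.0417 or a number of a turn 7.16, either way. A call with a gripper value outside its range is refused whole. The fingers move at their own pace and stop on an object; FORCE is the grip in N (left out, the last holds). Time passes only in rows, so rows that do not move let the fingers close. It gives the time, the measured TCP pose, the force, the opening and the grip force at its end, in the units of the state.
- read_state(): the state, without advancing time (a new reading comes with each control period).
- capture(name): name is "scene" or "top" or "wrist"; returns a dict with "image" (400x640x3 uint8, red, green, blue), "camera_matrix" (3x3 intrinsics, pixels), "xyz" and "orientation" of the camera in the world. Camera axes: x right, y up, looking along -z (the intrinsics and any distortion apply to the point x, -y, -z); pixel columns grow to the right and rows downward; lengths in m; the calibration is good to about 2 mm. A picture is of the moment at which its call begins. There is no depth.
- hand_in(): hands the job in; it is judged then, once.
The state is a dict: "clock": time; "joint_pos": joint angles; "qd": joint speeds; "effort": joint torques, N m; "eef_pos": TCP position; "eef_rot": TCP orientation; "wrist_force": force on the tool from outside, world axes, zero at the start; "moment": the same for the moment, N m; "width": opening from 0.0 (shut) to 1.0 (fully open); "grip_force": force on a finger pad.
Only numpy, scipy, OpenCV 4.12 (cv2) and the standard library are available. Lean on these libraries where they do the work, as an engineer would, in place of code of your own. Each camera call takes 0.05 s, during which the arm holds its last target. There are 200 camera calls.

TASK

Take the top dish off the nested stack and set it down upright in the blue spill tray, let go, and only then open the clamped etchant bottle: press its red push-and-turn safety cap down and, keeping it down, turn it anticlockwise (seen from above) until it is free, then lift it straight off. Finish while still holding the cap in the gripper, level and a few centimetres straight above the open neck, so that it drips back into the bottle. Leave the other two dishes, the specimens, the test block and the timer where they are.

Things in the scene. Friction and masses are not known exactly. Their poses are not given: they have to be found in the camera images.
- dish_top: white round dish, uppermost of a nested stack of three. 34 mm high: foot 48 mm in diameter from 0 to 12 mm, then a vertical band 60 mm in diameter (wall 3 mm) to the rim. Each foot sits in the mouth below (3 mm play) and each step on the rim below, so dishes stand 22 mm apart and only the top 22 mm of the stack are this dish. 30 to 60 g. Origin: centre of its underside, z up
- dish_mid: the middle dish of the stack, equal to dish_top. Stays in the stack. Origin: centre of its underside
- dish_low: the lowest dish of the stack, standing on the bench, equal to dish_top. Stays where it is. Origin: centre of its underside
- tray: blue spill tray fixed on the bench, 150 x 150 mm outside, 14 mm high, walls and floor 4 mm thick, empty. Origin: centre of its underside; the inner floor is 4 mm above it; x and y run along its sides
- bottle: amber etchant bottle clamped upright in a grey bench holder (base 110 x 110 mm, jaws up to 64 mm high); bottle and holder are fixed and cannot turn. Bottle 75 mm in diameter, shoulder at 98 to 118 mm, neck of 34 mm diameter up to 152 mm. Origin: centre of the holder's underside, on the bottle's axis, z up
- bottle_mouth (a point): centre of the rim of the bottle's neck, on the bottle's axis, 152 mm above the bench
- cap: red ribbed push-and-turn cap, white arrows on top, 55 mm in diameter, 30 mm high, 42 g. Origin: centre of its lower edge, z up on its axis; closed, the origin is 137 mm and the top 167 mm above the bench. Lugs in its skirt are locked in notches of lugs on the neck; a spring in the cap pushes it up into them. Unpressed it neither turns nor lifts. 1 to 2 mm of play sideways
- cap_top (a point): centre of the cap's top face. To open: press down (yields at about 5 N; clear of the notches 4 mm down, 9 N; hard stop 8 mm down, 13 N; aim for 6 mm), keep it down and turn it anticlockwise seen from above by 0.75 to 1.35 rad (aim for 1.1; stop at about 1.45), then lift straight up: nothing else holds it
- specimen_a: bystander: resin-mounted metal specimen, dark red disc 30 mm in diameter, 20 mm high. Origin: centre of its underside
- specimen_b: bystander: a second specimen, equal to specimen_a. Origin: centre of its underside
- test_block: bystander: hardness reference block, steel disc 64 mm in diameter, 12 mm high. Origin: centre of its underside
- timer: bystander: white countdown timer, 50 x 75 mm, 22 mm high. Origin: centre of its underside
Mind the look-alikes: they are no part of the job. Leave any brown or pink look-alike of the dish_low alone.

How it is judged:
On the way, in this order (a step that is already met when the one before it is completed fails the run):
1. the top dish is lifted clear of the stack in the fingers (z of dish_top in the frame of dish_mid above 0.04 m and contact force between the fingers and dish_top above 0.5 N), for 0.1 s.
2. the dish stands upright in the tray, let go, while the cap is still closed (z of dish_top in the frame of tray between 0.001 and 0.008 m and x of dish_top in the frame of tray between -0.05 and 0.05 m and y of dish_top in the frame of tray between -0.05 and 0.05 m and angle between dish_top's own z axis and vertical below 0.1 rad and linear speed of dish_top below 0.03 m/s and contact force between the fingers and dish_top below 0.1 N and angle between the x axis of cap and the x axis of bottle, either way round below 0.3 rad and z of cap in the frame of bottle below 0.14 m), for 0.2 s.
3. the cap is pressed down, still unturned, until its lugs clear the notches (z of cap in the frame of bottle below 0.1335 m and angle between the x axis of cap and the x axis of bottle, either way round below 0.35 rad), for 0.05 s.
4. the cap, not yet lifted, is turned free of the notches (angle between the x axis of cap and the x axis of bottle, either way round above 0.65 rad and z of cap in the frame of bottle below 0.14 m), for 0.05 s.
At the end, for the whole second after the job is handed in: The top dish stands upright, at rest and let go on the tray floor; the other two stay nested. The gripper holds the cap still and level (0.25 rad), lower edge 15 to 120 mm above the mouth, centre within 25 mm of the bottle axis, not touching the bottle (z of dish_top in the frame of tray between 0.001 and 0.008 m and x of dish_top in the frame of tray between -0.05 and 0.05 m and y of dish_top in the frame of tray between -0.05 and 0.05 m and angle between dish_top's own z axis and vertical below 0.1 rad and linear speed of dish_top below 0.03 m/s and z of dish_mid in the frame of dish_low between 0.019 and 0.025 m and contact force between the fingers and cap above 1 N and contact force between cap and bottle below 0.1 N and z of cap in the frame of bottle_mouth between 0.015 and 0.12 m and horizontal distance between cap and bottle_mouth below 0.025 m and angle between cap's own z axis and vertical below 0.25 rad and linear speed of cap below 0.05 m/s); the arm keeps its last pose, push and grip.
It fails at once if the dish falls or is thrown instead of being set down (contact force between the fingers and dish_top below 0.05 N and linear speed of dish_top above 0.6 m/s).
It fails at once if another dish of the stack is moved more than 25 mm (distance of any of dish_mid, dish_low from where it was at the start of the episode above 0.025 m).
It fails at once if a specimen, the test block or the timer is moved more than 20 mm (distance of any of specimen_a, specimen_b, test_block, timer from where it was at the start of the episode above 0.02 m).
It also fails if it takes over 51 s, if anything falls off the work surface, if the arm or the gripper's body presses on something with over 40 N, if the wrist force passes 120 N, or if a joint passes its speed limit or range.

## Working session

There is one attempt and no reset: what is moved stays moved. The work goes in short steps, Python scripts to look and compute and a shell command to move; the robot and the scene stay as the last step left them, time stands still between calls to the robot, and variables do not carry over. Pictures are saved under pics/ and viewed, at most 10 in all, crops included, and the job is handed in when it is done.

```bash
mkdir -p pics; ls
python3 - <<'E'
from workcell import *
import cv2,pickle
s=read_state();print(s, finger_overhang)
for n in("scene","top"):
    c=capture(n);pickle.dump(c,open(n+'.pkl','wb'));cv2.imwrite(f'pics/{n}0.png',c['image'][:,:,::-1]);print(n,c['camera_matrix'],c['xyz'],c['orientation'],c.keys())
E
```

```text
pics
{'clock': 0.0, 'joint_pos': array([-8.47411163e-01,  2.55721509e-01,  1.06992467e-01, -5.10424063e-04,
       -1.42386268e+00, -2.84632544e-01]), 'qd': array([ 0.00046662, -0.00094197, -0.00167997,  0.00116757,  0.0002864 ,
       -0.00099638]), 'effort': array([ 3.16059959e-03, -3.86636138e+01,  2.37945700e+01,  5.36496744e+00,
       -5.97923412e-03,  1.22124039e-06]), 'eef_pos': array([ 0.23365772, -0.49771034,  0.40379869]), 'eef_rot': array([ 6.83468276e-01, -3.06590889e+00, -2.85211025e-03]), 'wrist_force': array([ 0.71364633,  0.02887332, -0.63872034]), 'moment': array([ 0.00976957, -0.00440868, -0.0112944 ]), 'grip_force': 0.0, 'width': 0.9986400496215463} 0.1734
scene [[506.12731934   0.         319.09413447]
 [  0.         506.12731934 200.49077407]
 [  0.           0.           1.        ]] [1.15325199 0.78804856 0.73362384] [0.39777784 1.21589257 2.20066229] dict_keys(['image', 'camera_matrix', 'xyz', 'orientation'])
top [[365.74349907   0.         312.95200552]
 [  0.         365.74349907 201.62407729]
 [  0.           0.           1.        ]] [0.48486613 0.04687886 0.99519553] [ 0.09595389 -0.08422834 -1.56168415] dict_keys(['image', 'camera_matrix', 'xyz', 'orientation'])
```

View pics/scene0.png

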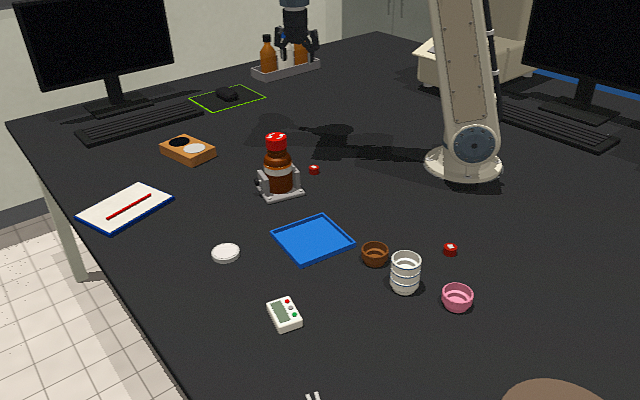

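View pics/top0.png

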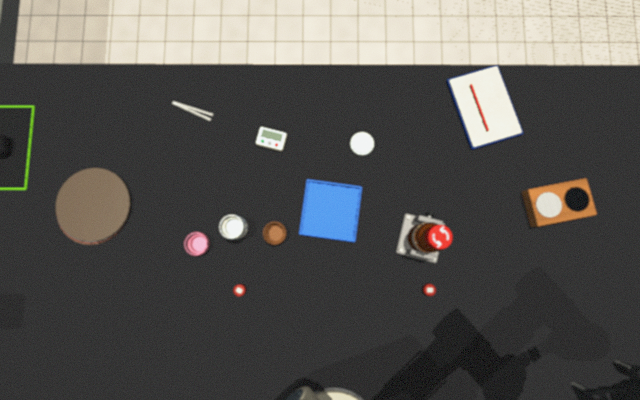

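The top view shows the white stack at (233,227), the tray at (331,211), the red cap at (440,237), a brown look-alike at (274,233) and a pink one at (196,243). The scene view shows the stack at (405,272) as the only pile of three, with brown at (375,254) and pink at (457,297). The white disc at (362,143) is the test block. So the white stack is the one meant, and I'll confirm that in a crop.

```bash
cat > h.py <<'E'
import numpy as np,cv2
from workcell import *
from scipy.spatial.transform import Rotation as R
def ray(c,u,v):
    d=np.linalg.inv(c['camera_matrix'])@[u,v,1]
    return np.array(c['xyz']),R.from_rotvec(c['orientation']).apply(d*[1,-1,-1])
def onz(c,u,v,z):
    o,d=ray(c,u,v);return o+d*(z-o[2])/d[2]
def proj(c,p):
    q=R.from_rotvec(c['orientation']).inv().apply(np.array(p)-c['xyz'])*[1,-1,-1]
    q=c['camera_matrix']@q;return q[:2]/q[2]
def cross(r1,r2):
    A=sum(np.eye(3)-np.outer(d,d)/(d@d) for o,d in(r1,r2));b=sum((np.eye(3)-np.outer(d,d)/(d@d))@o for o,d in(r1,r2))
    return np.linalg.solve(A,b)
def blob(m,near,close=5):
    m=cv2.morphologyEx(m.astype(np.uint8),cv2.MORPH_CLOSE,np.ones((close,close)))
    cs,_=cv2.findContours(m,cv2.RETR_EXTERNAL,cv2.CHAIN_APPROX_NONE)
    cs=[k for k in cs if cv2.contourArea(k)>20]
    return min(cs,key=lambda k:np.hypot(*(k.reshape(-1,2).mean(0)-near)))
def hsv(c): return cv2.split(cv2.cvtColor(c['image'],cv2.COLOR_RGB2HSV))
def red(c):
    h,s,v=hsv(c);return ((h<6)|(h>174))&(s>140)&(v>110)
def white(c):
    h,s,v=hsv(c);return (s<60)&(v>110)
E
python3 - <<'E'
from h import *
import pickle
t=pickle.load(open('top.pkl','rb'));s=pickle.load(open('scene.pkl','rb'))
k=blob(white(t),(233,227));e=cv2.minEnclosingCircle(k);print('stack',e,onz(t,*e[0],.078)); 
w=onz(t,e[0][0]+e[1],e[0][1],.078)-onz(t,e[0][0]-e[1],e[0][1],.078);print('dia',w)
h,sa,v=hsv(t);k=blob((h>100)&(h<120)&(sa>120),(331,211));b=cv2.boxPoints(cv2.minAreaRect(k));print('tray',[onz(t,*p,.01).round(3) for p in b],onz(t,*b.mean(0),.01))
k=blob(red(t),(440,237),7);e=cv2.minEnclosingCircle(k);print('cap',e,cv2.boundingRect(k),onz(t,*e[0],.167))
for n,uv in dict(stack=(405,258),cap=(276,138)).items():pass
ks=blob(red(s),(276,140),7);x,y,w,hh=cv2.boundingRect(ks);print('cap scene',x,y,w,hh)
kw=blob(white(s),(405,272));print('stack scene',cv2.boundingRect(kw))
for p in (onz(t,*e[0],.167),): print('proj cap top in scene',proj(s,p))
g=cv2.minEnclosingCircle(blob(white(t),(233,227)));p=onz(t,*g[0],.078);print('proj stack top in scene',proj(s,p),proj(s,p*[1,1,0]))
for n,uv in dict(brown=(274,233),pink=(196,243),block=(362,143),timer=(271,138),specA=(239,290),specB=(429,290)).items():print(n,onz(t,*uv,.02).round(3))
a=cv2.resize(s['image'][215:325,340:490],None,fx=4,fy=4);b=cv2.resize(t['image'][200:260,180:300],(600,300))
cv2.imwrite('pics/crop1.png',a[:,:,::-1])
E
```

```text
stack ((232.14285278320312, 227.0), 14.17827033996582) [0.52517708 0.25635074 0.078     ]
dia [ 0.00052119 -0.07123737  0.        ]
tray [array([0.508, 0.096, 0.01 ]), array([0.664, 0.077, 0.01 ]), array([ 0.644, -0.081,  0.01 ]), array([ 0.489, -0.06 ,  0.01 ])] [0.57545659 0.00790125 0.01      ]
cap ((439.5504455566406, 236.67889404296875), 13.078658103942871) (427, 225, 26, 25) [ 0.50294916 -0.23189908  0.167     ]
cap scene 265 132 22 19
stack scene (390, 250, 32, 45)
proj cap top in scene [275.77494861 135.96098201]
proj stack top in scene [405.02957485 256.86759852] [402.44918794 285.65292333]
brown [0.513 0.158 0.02 ]
pink [0.485 0.364 0.02 ]
block [ 0.759 -0.078  0.02 ]
timer [0.772 0.171 0.02 ]
specA [0.363 0.246 0.02 ]
specB [ 0.368 -0.25   0.02 ]
```

View pics/crop1.png

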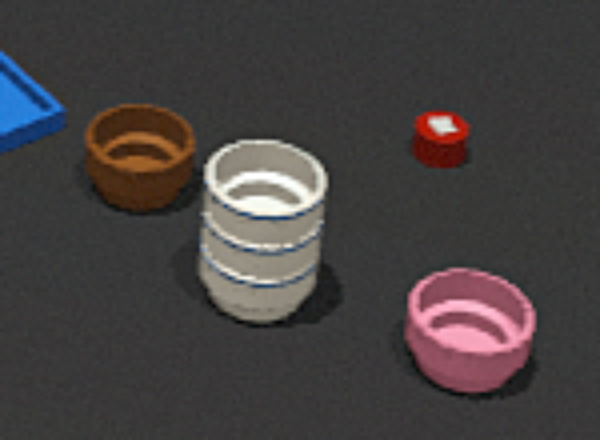

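The crop confirms it: the white pile of three (rim at scene px (405,256)) is the target. The brown and pink dishes are single, so they are the look-alikes.

```bash
cat >> h.py <<'E'
def to(x,y,z):
    s=read_state();r=R.from_rotvec(s['eef_rot']);d=np.array([x,y,z])-s['eef_pos']
    print('shift tool',r.inv().apply(d).round(4),'dist',np.linalg.norm(d).round(3),'axes x,y',r.as_matrix()[:,0].round(3),r.as_matrix()[:,1].round(3),'z',r.as_matrix()[:,2].round(3),'j6',s['joint_pos'][5].round(2),s['eef_pos'].round(4))
E
python3 -c "
from h import *
to(.525,.255,.36)"
```

```text
shift tool [-0.5835  0.5576  0.0448] dist 0.808 axes x,y [-0.905 -0.425  0.   ] [-0.425  0.905  0.002] z [-0.001  0.001 -1.   ] j6 -0.28 [ 0.2337 -0.4977  0.4039]
```

```bash
python3 -m handwheel '{"slide":[[-0.0265,0.0253,0.002],[-0.0265,0.0253,0.002],[-0.0265,0.0253,0.002],[-0.0265,0.0253,0.002],[-0.0265,0.0253,0.002],[-0.0265,0.0253,0.002],[-0.0265,0.0253,0.002],[-0.0265,0.0253,0.002],[-0.0265,0.0253,0.002],[-0.0265,0.0253,0.002],[-0.0265,0.0253,0.002]],"delta_rot":[[0,0,0],[0,0,0],[0,0,0],[0,0,0],[0,0,0],[0,0,0],[0,0,0],[0,0,0],[0,0,0],[0,0,0],[0,0,0]],"fingers":[0.0854,0.0854,0.0854,0.0854,0.0854,0.0854,0.0854,0.0854,0.0854,0.0854,0.0854]}' 30
python3 -m handwheel '{"slide":[[-0.0265,0.0253,0.002],[-0.0265,0.0253,0.002],[-0.0265,0.0253,0.002],[-0.0265,0.0253,0.002],[-0.0265,0.0253,0.002],[-0.0265,0.0253,0.002],[-0.0265,0.0253,0.002],[-0.0265,0.0253,0.002],[-0.0265,0.0253,0.002],[-0.0265,0.0253,0.002],[-0.0265,0.0253,0.002],[0,0,0]],"delta_rot":[[0,0,0],[0,0,0],[0,0,0],[0,0,0],[0,0,0],[0,0,0],[0,0,0],[0,0,0],[0,0,0],[0,0,0],[0,0,0],[0,0,0]],"fingers":[0.0854,0.0854,0.0854,0.0854,0.0854,0.0854,0.0854,0.0854,0.0854,0.0854,0.0854,0.0854]}' 30
python3 - <<'E'
from h import *
import pickle
to(.525,.255,.36)
c=capture('wrist');pickle.dump(c,open('w1.pkl','wb'));cv2.imwrite('pics/w1.png',c['image'][:,:,::-1]);print(c['xyz'],c['camera_matrix'],R.from_rotvec(c['orientation']).as_matrix().round(3))
print(proj(c,[.525,.255,.078]))
E
```

```text
clock: 1.02
eef_pos: [0.3793, -0.1203, 0.3825]
eef_rot: [-0.684, 3.066, 0.0]
wrist_force: [0.5, -0.9, -0.5]
width: 1.003
grip_force: 0.0
clock: 2.02
eef_pos: [0.5261, 0.2586, 0.3578]
eef_rot: [0.688, -3.063, 0.001]
wrist_force: [-1.2, -0.9, -0.3]
width: 1.002
grip_force: 0.0
shift tool [ 0.0025 -0.0028 -0.0022] dist 0.004 axes x,y [-0.904 -0.428  0.003] [-0.428  0.904  0.   ] z [-0.003 -0.001 -1.   ] j6 -1.85 [0.5261 0.2586 0.3578]
[0.46495403 0.22996124 0.32771111] [[310.7020692    0.         319.90980163]
 [  0.         310.7020692  201.72039532]
 [  0.           0.           1.        ]] [[-0.428 -0.871 -0.239]
 [ 0.904 -0.412 -0.114]
 [ 0.001 -0.265  0.964]]
[316.0135089 197.4145159]
```

View pics/w1.png

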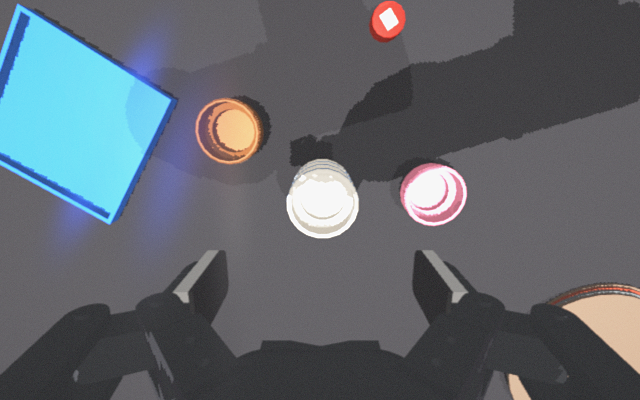

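The wrist view shows the white stack's rim around (322,202), radius about 35 px. Brown is at (229,130), pink at (433,193), and the fingers are at (200,285) and (440,285). I'll fit a circle to the lower rim arc cast onto z = 0.078.

```bash
cat >> h.py <<'E'
def circ(P):
    A=np.c_[2*P,np.ones(len(P))];a=np.linalg.lstsq(A,(P**2).sum(1),rcond=None)[0]
    r=np.sqrt(a[2]+a[:2]@a[:2]);return a[:2],r,np.std(np.hypot(*(P-a[:2]).T)-r)
E
python3 - <<'E'
from h import *
import pickle
c=pickle.load(open('w1.pkl','rb'))
for th in(110,140,170):
    h,s,v=hsv(c);k=blob((s<60)&(v>th),(322,205)).reshape(-1,2);print(cv2.boundingRect(k))
    k=k[k[:,1]>203];P=np.array([onz(c,u+.5,w+.5,.078)[:2] for u,w in k]);print(circ(P))
E
```

```text
(282, 159, 84, 85)
(array([0.52791155, 0.26317282]), np.float64(0.03137416536882659), np.float64(0.001193369576344783))
(286, 159, 73, 80)
(array([0.52831593, 0.26278318]), np.float64(0.030208460054008762), np.float64(0.0002641434486850603))
(286, 159, 73, 79)
(array([0.52812703, 0.26274947]), np.float64(0.03001671009067636), np.float64(0.0002819361310188528))
```

```bash
python3 -m handwheel '{"slide":[[0,0,0],[0,0,0]],"delta_rot":[[0,0,0],[0,0,0]],"fingers":[0.0854,0.0854]}'
python3 -c "
from h import *
to(.5282,.2628,.230)"
```

```text
clock: 2.23
eef_pos: [0.5248, 0.2531, 0.3606]
eef_rot: [0.683, -3.066, 0.0]
wrist_force: [0.4, -0.9, 0.6]
width: 1.0
grip_force: 0.0
shift tool [-0.0073  0.0074  0.1306] dist 0.131 axes x,y [-0.905 -0.425  0.001] [-0.425  0.905 -0.   ] z [-0. -0. -1.] j6 -1.85 [0.5248 0.2531 0.3606]
```

```bash
python3 -m handwheel '{"slide":[[-0.0036,0.0037,0.02],[-0.0037,0.0037,0.02],[0,0,0.01],[0,0,0],[0,0,0]],"delta_rot":[[0,0,0],[0,0,0],[0,0,0],[0,0,0],[0,0,0]],"fingers":[0.0854,0.0854,0.0854,0.0854,0.0854]}'
python3 - <<'E'
from h import *
c=capture('wrist');cv2.imwrite('pics/w2.png',c['image'][:,:,::-1])
p=proj(c,[.5282,.2628,.078]);print(p)
for th in(140,170):
    h,s,v=hsv(c);k=blob((s<60)&(v>th),p).reshape(-1,2);print(cv2.boundingRect(k))
    k=k[k[:,1]>p[1]];P=np.array([onz(c,u+.5,w+.5,.078)[:2] for u,w in k]);print(circ(P))
to(.5282,.2628,.230)
E
```

```text
clock: 2.65
eef_pos: [0.5284, 0.2626, 0.3112]
eef_rot: [0.683, -3.066, 0.001]
wrist_force: [0.1, -0.2, 0.6]
width: 0.999
grip_force: 0.0
[319.80741996 217.09295866]
(276, 161, 87, 96)
(array([0.52834312, 0.26267588]), np.float64(0.02988483177410125), np.float64(0.00024260782296458148))
(276, 161, 87, 96)
(array([0.52829541, 0.26261018]), np.float64(0.029791553122724294), np.float64(0.0002231313717757708))
shift tool [0.0006 0.0002 0.082 ] dist 0.082 axes x,y [-0.905 -0.425 -0.002] [-0.425  0.905 -0.   ] z [ 0.002  0.    -1.   ] j6 -1.86 [0.5287 0.2629 0.312 ]
```

```bash
python3 -m handwheel '{"slide":[[0,0,0.02],[0,0,0.03],[0,0,0.02],[0,0,0.011],[0,0,0],[0,0,0],[0,0,0],[0,0,0],[0,0,0],[0,0,0],[0,0,0]],"delta_rot":[[0,0,0],[0,0,0],[0,0,0],[0,0,0],[0,0,0],[0,0,0],[0,0,0],[0,0,0],[0,0,0],[0,0,0],[0,0,0]],"fingers":[0.0854,0.0854,0.0854,0.0854,0.0854,0.05,0.05,0.05,0.05,0.05,0.05]}' 25
python3 - <<'E'
from h import *
c=capture('scene');s=cv2.resize(c['image'][200:310,340:480],(700,550),interpolation=cv2.INTER_CUBIC);cv2.imwrite('pics/g1.png',s[:,:,::-1]);print(read_state()['eef_pos'],read_state()['width'])
E
```

```text
clock: 3.62
eef_pos: [0.5292, 0.2638, 0.2322]
eef_rot: [-0.684, 3.062, 0.002]
wrist_force: [-0.6, 1.2, 7.5]
width: 0.706
grip_force: 27.0
[0.52915565 0.26386629 0.23215097] 0.7079010732156982
```

View pics/g1.png

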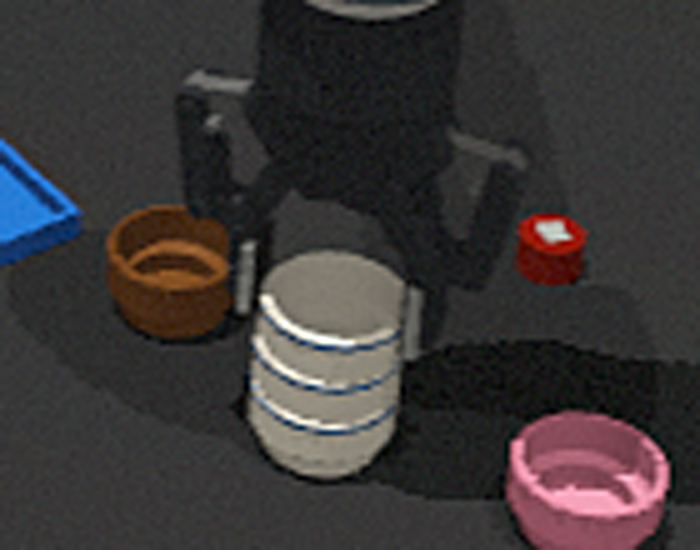

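The gripper closed to 60.4 mm, which matches the band. In the crop the right fingertip is near (412,357) and the left one near (243,313). I'll check the height of both tips against the 56 mm band edge.

Run:
```python
from h import *
c=capture('scene')
y=np.array([-.425,.905]);x=np.array([-.905,-.425]);o=np.array([.5285,.263])
for sg in(1,-1):
  for z in(.045,.05,.055,.06,.065):
    print(sg,z,[((proj(c,[*(o+sg*y*d-x*.011),z])-[340,200])*5).round(0) for d in(.031,.037)])
```

```text
1 0.045 [array([391., 396.]), array([405., 400.])]
1 0.05 [array([392., 386.]), array([406., 390.])]
1 0.055 [array([393., 377.]), array([407., 381.])]
1 0.06 [array([394., 367.]), array([409., 371.])]
1 0.065 [array([395., 358.]), array([410., 362.])]
-1 0.045 [array([245., 353.]), array([232., 349.])]
-1 0.05 [array([246., 344.]), array([232., 340.])]
-1 0.055 [array([247., 334.]), array([233., 331.])]
-1 0.06 [array([247., 325.]), array([233., 321.])]
-1 0.065 [array([248., 316.]), array([234., 312.])]
```

The tips are at about 66 mm, so they touch only the top dish. Lifting slowly.

```bash
python3 -m handwheel '{"slide":[[0,0,-0.004],[0,0,-0.006],[0,0,-0.01],[0,0,-0.015],[0,0,-0.015],[0,0,-0.015],[0,0,-0.01],[0,0,0],[0,0,0]],"delta_rot":[[0,0,0],[0,0,0],[0,0,0],[0,0,0],[0,0,0],[0,0,0],[0,0,0],[0,0,0],[0,0,0]],"fingers":[0.05,0.05,0.05,0.05,0.05,0.05,0.05,0.05,0.05]}'
python3 - <<'E'
from h import *
c=capture('scene');s=cv2.resize(c['image'][180:310,340:480],(640,594),interpolation=cv2.INTER_CUBIC);cv2.imwrite('pics/l1.png',s[:,:,::-1])
t=capture('top');h,sa,v=hsv(t);k=blob((h>100)&(h<120)&(sa>120),(331,211));b=cv2.boxPoints(cv2.minAreaRect(k)).mean(0);print(onz(t,*b,.01))
to(.576,.008,.307)
E
```

```text
clock: 4.47
eef_pos: [0.5284, 0.2635, 0.3051]
eef_rot: [-0.683, 3.065, 0.001]
wrist_force: [0.4, -0.1, 0.1]
width: 0.706
grip_force: 27.1
[0.57524544 0.00741494 0.01      ]
shift tool [ 0.0651 -0.2515 -0.0032] dist 0.26 axes x,y [-0.905 -0.425  0.002] [-0.425  0.905 -0.   ] z [-0.002 -0.001 -1.   ] j6 -1.86 [0.5281 0.2633 0.3037]
```

View pics/l1.png

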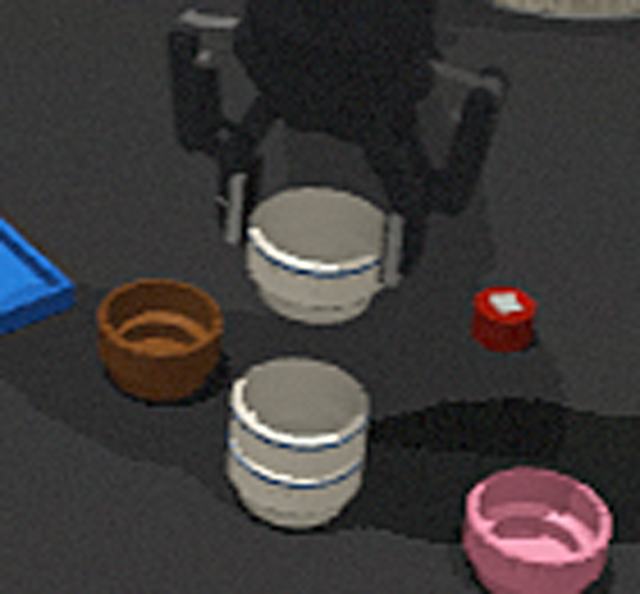

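The top dish is level in the fingers at (318,250), and the other two are still nested at (300,440). Now over to the tray and down to just above its floor.

```bash
python3 -m handwheel '{"slide":[[0.003,-0.0125,0],[0.0065,-0.0252,0],[0.0065,-0.0252,0],[0.0065,-0.0252,0],[0.0065,-0.0252,0],[0.0065,-0.0252,0],[0.0065,-0.0252,0],[0.0065,-0.0252,0],[0.0065,-0.0252,0],[0.0065,-0.0252,0],[0.003,-0.0125,0],[0,0,0]],"delta_rot":[[0,0,0],[0,0,0],[0,0,0],[0,0,0],[0,0,0],[0,0,0],[0,0,0],[0,0,0],[0,0,0],[0,0,0],[0,0,0],[0,0,0]],"fingers":[0.05,0.05,0.05,0.05,0.05,0.05,0.05,0.05,0.05,0.05,0.05,0.05]}'
python3 -m handwheel '{"slide":[[0,0,0.01],[0,0,0.02],[0,0,0.025],[0,0,0.025],[0,0,0.015],[0,0,0.007],[0,0,0.003],[0,0,0],[0,0,0],[0,0,0]],"delta_rot":[[0,0,0],[0,0,0],[0,0,0],[0,0,0],[0,0,0],[0,0,0],[0,0,0],[0,0,0],[0,0,0],[0,0,0]],"fingers":[0.05,0.05,0.05,0.05,0.05,0.05,0.05,0.05,0.05,0.05]}'
```

```text
clock: 5.57
eef_pos: [0.577, 0.0054, 0.3038]
eef_rot: [0.678, -3.065, 0.001]
wrist_force: [-0.3, -0.8, -0.4]
width: 0.701
grip_force: 27.2
clock: 6.4
eef_pos: [0.5775, 0.0084, 0.2009]
eef_rot: [-0.684, 3.064, -0.0]
wrist_force: [-0.1, -0.1, -0.1]
width: 0.703
grip_force: 27.2
```

```bash
python3 -m handwheel '{"slide":[[0,0,0.003],[0,0,0.003],[0,0,0.002],[0,0,0],[0,0,0],[0,0,0]],"delta_rot":[[0,0,0],[0,0,0],[0,0,0],[0,0,0],[0,0,0],[0,0,0]],"fingers":[0.05,0.05,0.05,0.05,0.05,0.05]}'
```

```text
clock: 6.9
eef_pos: [0.5771, 0.0081, 0.1922]
eef_rot: [-0.684, 3.066, -0.0]
wrist_force: [-2.3, 0.8, 5.6]
width: 0.704
grip_force: 27.7
```

```bash
python3 -m handwheel '{"slide":[[0,0,0.001],[0,0,0],[0,0,0]],"delta_rot":[[0,0,0],[0,0,0],[0,0,0]],"fingers":[0.05,0.05,0.05]}'
```

```text
clock: 7.15
eef_pos: [0.5771, 0.0081, 0.1922]
eef_rot: [-0.684, 3.065, -0.001]
wrist_force: [-4.0, 0.5, 11.9]
width: 0.701
grip_force: 28.2
```

It touched the floor at the predicted height. Back off the push, open, then rise.

```bash
python3 -m handwheel '{"slide":[[0,0,-0.001],[0,0,0],[0,0,0],[0,0,0],[0,0,0],[0,0,0],[0,0,0],[0,0,0],[0,0,0]],"delta_rot":[[0,0,0],[0,0,0],[0,0,0],[0,0,0],[0,0,0],[0,0,0],[0,0,0],[0,0,0],[0,0,0]],"fingers":[0.05,0.065,0.075,0.0854,0.0854,0.0854,0.0854,0.0854,0.0854]}'
python3 -m handwheel '{"slide":[[0,0,-0.005],[0,0,-0.01],[0,0,-0.02],[0,0,-0.03],[0,0,-0.03],[0,0,-0.03],[0,0,-0.03],[0,0,-0.02],[0,0,0],[0,0,0]],"delta_rot":[[0,0,0],[0,0,0],[0,0,0],[0,0,0],[0,0,0],[0,0,0],[0,0,0],[0,0,0],[0,0,0],[0,0,0]],"fingers":[0.0854,0.0854,0.0854,0.0854,0.0854,0.0854,0.0854,0.0854,0.0854,0.0854]}'
python3 - <<'E'
from h import *
c=capture('wrist');h,s,v=hsv(c);p=proj(c,[.577,.008,.038]);k=blob((s<90)&(v>150),p).reshape(-1,2);print(p,cv2.boundingRect(k))
k=k[k[:,1]>p[1]];P=np.array([onz(c,u+.5,w+.5,.038)[:2] for u,w in k]);print('dish',circ(P))
to(.503,-.235,.40)
E
```

```text
clock: 7.9
eef_pos: [0.577, 0.0081, 0.1916]
eef_rot: [0.684, -3.066, 0.0]
wrist_force: [-0.7, -1.6, 0.3]
width: 0.999
grip_force: 0.0
clock: 8.73
eef_pos: [0.577, 0.0081, 0.3691]
eef_rot: [-0.683, 3.062, 0.0]
wrist_force: [0.6, -0.1, -0.6]
width: 0.999
grip_force: 0.0
[319.54326182 184.47717189] (290, 150, 61, 62)
dish (array([0.57506162, 0.00820736]), np.float64(0.030315209947618934), np.float64(0.0003478500615465809))
shift tool [ 0.17   -0.1888 -0.0329] dist 0.256 axes x,y [-0.905 -0.425 -0.001] [-0.425  0.905  0.   ] z [ 0.001  0.001 -1.   ] j6 -1.42 [0.5768 0.0081 0.3674]
```

The dish stands upright in the tray at (0.575, 0.008), with a 30.3 mm circle fit at the expected rim height. Now above the cap.

```bash
python3 -m handwheel '{"slide":[[0.01,-0.0109,-0.0033],[0.017,-0.0189,-0.0033],[0.017,-0.0189,-0.0033],[0.017,-0.0189,-0.0033],[0.017,-0.0189,-0.0033],[0.017,-0.0189,-0.0033],[0.017,-0.0189,-0.0033],[0.017,-0.0189,-0.0033],[0.017,-0.0189,-0.0033],[0.017,-0.0189,-0.0033],[0.007,-0.008,0],[0,0,0]],"delta_rot":[[0,0,0],[0,0,0],[0,0,0],[0,0,0],[0,0,0],[0,0,0],[0,0,0],[0,0,0],[0,0,0],[0,0,0],[0,0,0],[0,0,0]],"fingers":[0.0854,0.0854,0.0854,0.0854,0.0854,0.0854,0.0854,0.0854,0.0854,0.0854,0.0854,0.0854]}'
python3 -m handwheel '{"slide":[[0,0,0],[0,0,0]],"delta_rot":[[0,0,0],[0,0,0]],"fingers":[0.0854,0.0854]}'
python3 - <<'E'
from h import *
import pickle
c=capture('wrist');pickle.dump(c,open('w3.pkl','wb'));cv2.imwrite('pics/w3.png',c['image'][:,:,::-1]);p=proj(c,[.503,-.235,.167]);print(p)
k=blob(red(c),p,9).reshape(-1,2);print(cv2.boundingRect(k))
for f in(0,8):
    q=k[k[:,1]>p[1]+f];P=np.array([onz(c,u+.5,w+.5,.167)[:2] for u,w in q]);print('cap',circ(P))
to(.503,-.235,.40)
E
```

```text
clock: 9.78
eef_pos: [0.5023, -0.2373, 0.399]
eef_rot: [0.679, -3.066, -0.001]
wrist_force: [0.9, -0.9, -0.8]
width: 0.998
grip_force: 0.0
clock: 9.95
eef_pos: [0.5034, -0.2348, 0.399]
eef_rot: [0.684, -3.065, -0.001]
wrist_force: [0.6, 0.1, 0.6]
width: 0.999
grip_force: 0.0
[318.83385493 217.26971227]
(284, 174, 79, 83)
cap (array([ 0.50392619, -0.23105491]), np.float64(0.026555238407809927), np.float64(0.0002445960026044951))
cap (array([ 0.50407282, -0.23096189]), np.float64(0.02641559273627728), np.float64(0.00023220508613515563))
shift tool [ 0.0007 -0.0002 -0.0008] dist 0.001 axes x,y [-0.905 -0.426  0.001] [-0.426  0.905  0.001] z [-0.001  0.    -1.   ] j6 -0.98 [ 0.5036 -0.2345  0.3992]
```

View pics/w3.png

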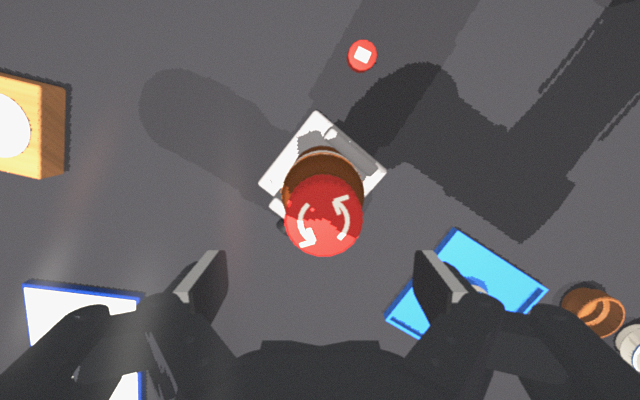

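The wrist view shows the closed red cap centred at (323,216), with white arrows pointing anticlockwise and a fitted radius of 26.5 mm. Its centre is at (0.504, -0.231). Descend and grip.

```bash
python3 -m handwheel '{"slide":[[-0.0019,0.003,0.01],[0,0,0.02],[0,0,0.025],[0,0,0.02],[0,0,0.01],[0,0,0.005],[0,0,0],[0,0,0]],"delta_rot":[[0,0,0],[0,0,0],[0,0,0],[0,0,0],[0,0,0],[0,0,0],[0,0,0],[0,0,0]],"fingers":[0.0854,0.0854,0.0854,0.0854,0.0854,0.0854,0.0854,0.0854]}'
python3 -m handwheel '{"slide":[[0,0,0],[0,0,0],[0,0,0],[0,0,0],[0,0,0],[0,0,0],[0,0,0],[0,0,0]],"delta_rot":[[0,0,0],[0,0,0],[0,0,0],[0,0,0],[0,0,0],[0,0,0],[0,0,0],[0,0,0]],"fingers":[0.04,0.04,0.04,0.04,0.04,0.04,0.04,0.04]}' 60
```

```text
clock: 10.67
eef_pos: [0.5043, -0.2315, 0.3105]
eef_rot: [-0.685, 3.065, -0.001]
wrist_force: [1.0, -0.5, 0.4]
width: 1.0
grip_force: 0.0
clock: 11.33
eef_pos: [0.5041, -0.2317, 0.3106]
eef_rot: [-0.684, 3.065, -0.001]
wrist_force: [-0.5, 1.8, 5.2]
width: 0.627
grip_force: 61.9
```

```bash
python3 -m handwheel '{"slide":[[0,0,0.002],[0,0,0.002],[0,0,0.002],[0,0,0],[0,0,0],[0,0,0]],"delta_rot":[[0,0,0],[0,0,0],[0,0,0],[0,0,0],[0,0,0],[0,0,0]],"fingers":[0.04,0.04,0.04,0.04,0.04,0.04]}'
```

```text
clock: 11.83
eef_pos: [0.5041, -0.2317, 0.3055]
eef_rot: [-0.684, 3.064, -0.002]
wrist_force: [-2.2, 3.5, 10.4]
width: 0.63
grip_force: 62.5
```

Force 10.4 N corresponds to about 5.4 mm down. One more half millimetre, then turn 63° anticlockwise (negative about tool z).

```bash
python3 -m handwheel '{"slide":[[0,0,0.0007],[0,0,0],[0,0,0],[0,0,0],[0,0,0],[0,0,0]],"delta_rot":[[0,0,0],[0,0,0],[0,0,-3],[0,0,-6],[0,0,-6],[0,0,-6]],"fingers":[0.04,0.04,0.04,0.04,0.04,0.04]}'
```

```text
clock: 12.33
eef_pos: [0.5046, -0.2321, 0.3054]
eef_rot: [-1.238, 2.884, -0.006]
wrist_force: [-0.6, 1.3, 9.5]
width: 0.63
grip_force: 62.4
```

```bash
python3 -m handwheel '{"slide":[[0,0,0.0005],[0,0,0],[0,0,0],[0,0,0],[0,0,0],[0,0,0],[0,0,0],[0,0,0],[0,0,0],[0,0,0]],"delta_rot":[[0,0,-6],[0,0,-6],[0,0,-6],[0,0,-6],[0,0,-6],[0,0,-6],[0,0,-5],[0,0,-2],[0,0,0],[0,0,0]],"fingers":[0.04,0.04,0.04,0.04,0.04,0.04,0.04,0.04,0.04,0.04]}'
python3 - <<'E'
from h import *
import pickle
s=read_state();print(s['moment'],s['joint_pos'][5])
c=capture('scene');a=c['image'][90:210,230:340];b=pickle.load(open('scene.pkl','rb'))['image'][90:210,230:340]
cv2.imwrite('pics/t1.png',cv2.resize(np.hstack([b,a]),None,fx=3.6,fy=3.6,interpolation=cv2.INTER_CUBIC)[:,:,::-1])
E
```

```text
clock: 13.17
eef_pos: [0.5047, -0.2321, 0.305]
eef_rot: [-2.205, 2.236, -0.008]
wrist_force: [-1.1, 0.9, 10.7]
width: 0.629
grip_force: 62.5
[0.5337256  0.28271969 0.04707436] 0.13404254146775568
```

View pics/t1.png

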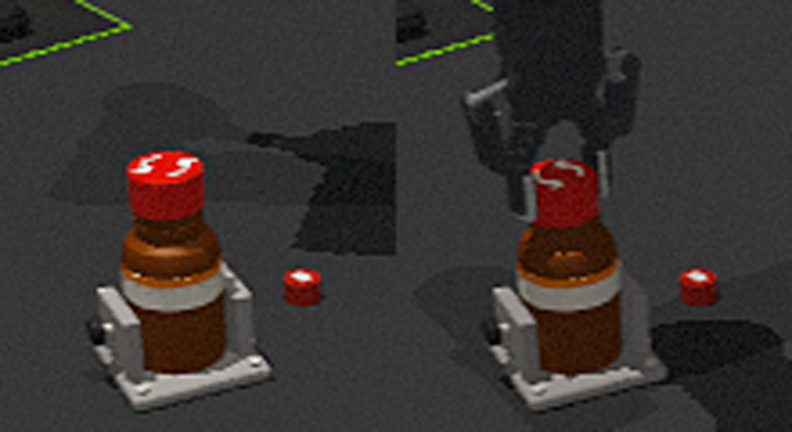

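The right half shows the cap pressed down and its arrows turned with the fingers, by 64° from the pose readout. Lift straight up.

```bash
python3 -m handwheel '{"slide":[[0,0,-0.003],[0,0,-0.004],[0,0,-0.005],[0,0,-0.008],[0,0,-0.01],[0,0,-0.012],[0,0,-0.012],[0,0,-0.01],[0,0,-0.006],[0,0,0],[0,0,0],[0,0,0]],"delta_rot":[[0,0,0],[0,0,0],[0,0,0],[0,0,0],[0,0,0],[0,0,0],[0,0,0],[0,0,0],[0,0,0],[0,0,0],[0,0,0],[0,0,0]],"fingers":[0.04,0.04,0.04,0.04,0.04,0.04,0.04,0.04,0.04,0.04,0.04,0.04]}'
python3 -m handwheel '{"slide":[[0,0,0],[0,0,0],[0,0,0]],"delta_rot":[[0,0,0],[0,0,0],[0,0,0]],"fingers":[0.04,0.04,0.04]}'
python3 - <<'E'
from h import *
c=capture('scene');a=c['image'][80:330,200:500]
k=blob(red(c),proj(c,[.504,-.231,.215]),5);print(cv2.boundingRect(k),proj(c,[.504,-.231,.23]),proj(c,[.504,-.231,.20]))
cv2.imwrite('pics/f1.png',cv2.resize(a,(720,600),interpolation=cv2.INTER_CUBIC)[:,:,::-1])
E
```

```text
clock: 14.22
eef_pos: [0.5037, -0.2316, 0.3717]
eef_rot: [2.204, -2.238, -0.002]
wrist_force: [0.3, 0.1, -1.0]
width: 0.628
grip_force: 62.9
clock: 14.47
eef_pos: [0.5038, -0.2316, 0.372]
eef_rot: [2.204, -2.238, -0.001]
wrist_force: [-0.4, -0.1, -0.2]
width: 0.624
grip_force: 62.9
(309, 165, 10, 5) [273.96160702 113.59012592] [274.76997407 124.49768459]
```

View pics/f1.png

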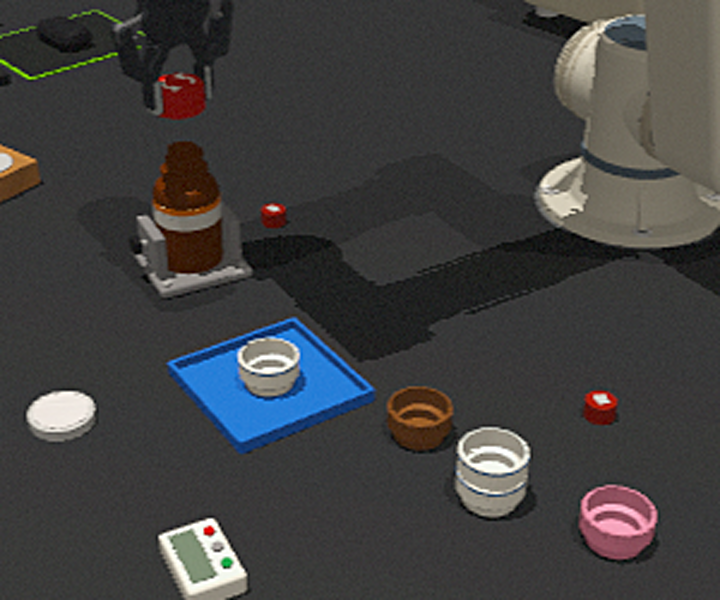

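The cap is held level at (181,97), straight above the open neck at (184,150). The dish stands in the tray at (268,367), the two remaining dishes are nested at (492,472), and the bystanders are untouched. Handing in.

```bash
python3 -c "
from workcell import *
print(hand_in())"
```

```text
the job is handed in; nothing more can be done
None
```

The job is handed in at about 14.5 s of the 51 s allowed: the top dish stands upright in the tray, and the opened cap is held level about 45 mm above the bottle neck; the hand-in returned no verdict.

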